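# Refit the hob knob and hold it pressed in

### The arm

A 6-joint arm with a two-finger parallel gripper is mounted at the origin on the work surface. World frame = base frame: x ahead of the robot, y to its left, z up, the work surface at z = 0. Lengths are in m, angles in rad, forces in N, time in s.
With the tool pointing down it reaches from about 0.3 to 0.775 m from the base axis. Payload 14.6 kg.
Tool frame: the origin (TCP) lies at the very end of the fingers, on their centre line; the grasp point (between the pads) lies 19 mm behind it; z points along the fingers, y is the line along which they close (so a half turn about z gives the same grasp; the last joint's range is limited). The gripper opens to 94 mm and grips with 3 to 60 N. Pads are 16 mm wide; open, the fingers measure 119 mm over their backs; the gripper's body (75 mm by 177 mm) begins 78 mm behind the grasp point.
Start: joints at [1.066, 0.3, 1.521, -0, 1.321, -0.067], TCP at [0.233, 0.498, 0.205] pointing down, gripper open.
Joint ranges: [-3.03, 3.03], [-0.79, 2.21], [0.23, 2.52], [-1.04, 4.18], [0, 3.07], [-2.55, 2.55]. Speed limits (rad/s): [2.22, 2.22, 2.57, 3.14, 3.14, 3.14].

### API

Orientations are given as a unit quaternion [w, x, y, z].
In Python, from plant import r gives the robot as it stands.
- The arm moves only by the tool jog_arm, never from a script. Its argument "increments" is a list of rows, each a list of 2 entries, a list of its own where there are three numbers: the shift along the tool's x, y, z in m, then the turn about the tool's z in rad. A call has 1 to 10 rows; each row is the pose to reach, as a shift and turn from the pose commanded when the call began, along the tool's axes at that moment; what a row does not reach only later rows make up. A row lasts 1/8 s, in which the tool goes at most 62.5 mm and 10.7 degrees, less where a joint would pass 70% of its speed; a pose out of reach is approached as far as the arm can. A call with a gripper value outside its range is refused whole. "grip" is the closure, from 0 (fully open) to 1 (shut), set as the call begins (left out, the last holds). The fingers move at their own pace and stop on an object; "force" is the grip in N (left out, the last holds). Time passes only in rows, so rows that repeat a pose let the fingers close. It gives the time, the measured TCP pose, the force, the opening and the grip force at its end, in the units of the state.
- r.get_obs(): the state, without advancing time (a new reading comes with each control period).
- r.read_camera(name): name is "side" or "top" or "wrist"; returns the picture (400x640x3 uint8, red, green, blue); there is no depth.
- r.camera_info(name): a dict with "vfov" (degrees; the focal length in pixels is half the picture's height over the tangent of half this angle, whatever the lens; pixels are square), "cx", "cy" (the principal point, pixels), "cam_to_world" (4x4, takes a point from camera to world coordinates); the wrist camera has in their place "mount" (4x4, takes a point from camera to tool coordinates, whose origin is the TCP and whose axes are the flange's). Camera axes: x right, y up, looking along -z (the intrinsics and any distortion apply to the point x, -y, -z); pixel columns grow to the right and rows downward; lengths in m; the calibration is good to about 2 mm. A picture is of the moment at which its call begins: read the wrist's pose just before it. camera_info takes no time and is no camera call.
- r.hand_in(): hands the job in; it is judged then, once.
Trained networks look in the newest picture that a camera, given by its name, has taken for a name from the list of things; names that differ only in an ending like _2 or _b are one class to them, and where a whole thing is asked for, a point or a joint stands for the part that bears it (a point fixed in the world has none). Each returns a list of dicts, best first, with "confidence" (0 to 1); they miss things now and then, are a little off and sometimes report something else, mostly with a low value. They report only what shows in the picture. A call takes as long as a camera call. They do not tell look-alikes from the thing itself.
- r.masks_of(label, camera): "mask" (400x640 bool, what is visible of it) and "rect" ([left, top, right, bottom] in pixels, round what is visible of it).
- r.landmark_of(label, camera): "centre" ([column, row] in pixels: a listed point, or the origin of a listed thing).
The state is a dict: "time_s": time; "qpos": joint angles; "joint_velocities": joint speeds; "joint_torque": joint torques, N m; "ee_pos": TCP position; "tcp_rot": TCP orientation; "ft_force": force on the tool from outside, world axes, zero at the start; "ft_torque": the same for the moment, N m; "width": opening from 0.0 (shut) to 1.0 (fully open); "grip_force": force on a finger pad.
Only numpy, scipy, OpenCV 4.12 (cv2) and the standard library are available. Lean on these libraries where they do the work, as an engineer would, in place of code of your own. Each camera call takes 0.05 s, during which the arm holds its last target. There are 200 camera calls.

### The job

One of the gas hob's four control knobs is off and stands on the worktop to the left of the hob. Put it back on its bare spindle, turned so that the flat in its socket meets the flat of the spindle (its pointer then points the same way as the other knobs) and pushed fully home, then press it straight in as far as it goes, as you do to make the igniters spark, without turning it on. Finish while still holding the knob pressed in; leave the other knobs at off and do not disturb the things standing around.

Things in the scene. Friction and masses are not known exactly. Their poses are not given: they have to be found in the camera images.
- knob: Loose black knob, metal, standing upright on the worktop, 36 mm high, 95-185 g. Origin: centre of its underside; z up, x to its pointer nose. Round skirt 44 mm in diameter, 0-16 mm high; on it a bar grip, 16-36 mm high, 14 mm wide (y), flat sides from x = -21 to +12 mm, tapering to a nose at +27 mm; a thin white line on top runs to the nose. Grasp across the bar, along y. A D-socket underneath.
- knob_socket (a point): Roof of the loose knob's D-socket, on its axis, 14 mm above its underside; axes as the knob's. The socket is open below, 14 mm deep, 11.2 mm in diameter, its flat 1.5 mm from the axis on the +x (nose) side. Fully home, this point meets spindle_tip and the knob's underside is 8 mm above the hob's plate (16 mm above the worktop).
- spindle_tip (a point): Top centre of the bare spindle: upright steel D-shaft on a black bezel, in one of the four places (72 mm apart) of the knob row along the hob's front edge. 10 mm in diameter, flat 1.0 mm off the axis on its +x side, last 2 mm chamfered; top 30 mm above the worktop. +x: away from the robot across the hob, as pointers at off. The knob slides on freely with its x within 0.1 rad of this x.
- spindle (a joint): How far the bare spindle is pressed in, in m: 0 out, 0.005 fully in. A spring pushes it out, 6 N at the start and 10 N at the end of the stroke; it springs back when let go.
- tap_turn (a joint): How far the bare spindle is turned, in rad: 0 is off (a stop), up to 3.6 anticlockwise from above. Light friction, 0.035 N m; it turns whether pressed or not.
- hob: Stainless gas hob, 580 mm wide (y) and 510 mm deep (x), plate 8 mm high. Origin: centre of its underside, x across it away from the robot. The knob row lies at x = -205 mm, its four places at y = -108, -36, 36 and 108 mm. Behind the row, from x = -125 mm, stand cast-iron pan supports, tops 50 mm above the worktop, with a saucepan and a frying pan on the two rear burners. All fixed.
- dial1 (a joint): Turn of one of the three knobs that are fitted on the hob, in rad: 0 is off, up to 3.6 anticlockwise; light friction. Same shape as the loose knob, its top 52 mm above the worktop.
- dial2 (a joint): Turn of one of the three knobs that are fitted on the hob, in rad: 0 is off, up to 3.6 anticlockwise; light friction. Same shape as the loose knob, its top 52 mm above the worktop.
- dial3 (a joint): Turn of one of the three knobs that are fitted on the hob, in rad: 0 is off, up to 3.6 anticlockwise; light friction. Same shape as the loose knob, its top 52 mm above the worktop.
- dial1_top (a point): Centre of the top of the fitted knob that dial1 turns; x towards its nose.
- dial2_top (a point): Centre of the top of the fitted knob that dial2 turns; x towards its nose.
- dial3_top (a point): Centre of the top of the fitted knob that dial3 turns; x towards its nose.
- pepper_mill: Dark wooden pepper mill on the worktop, 46 mm in diameter, 90 mm high. Origin: centre of its underside. A bystander.
- salt_shaker: White salt shaker on the worktop, 42 mm in diameter, 72 mm high. Origin: centre of its underside. A bystander.
- mug: Blue mug on the worktop, 78 mm in diameter, 90 mm high, handle to its +y. Origin: centre of its underside. A bystander.
- jar: Amber glass jar with steel cap on the worktop, 60 mm in diameter, 85 mm high. Origin: centre of its underside. A bystander.
- spatula: Spatula with black handle lying on the worktop before the hob, 270 mm long along its x. Origin: its middle, underneath. A bystander.
- wooden_spoon: Wooden spoon lying on the worktop, 220 mm long along its x. Origin: its middle, underneath. A bystander.
Not all that is in view belongs to the job. Leave any brown or pink look-alike of the knob alone.

How it is judged:
By the outcome, as a careful person would: the job done as asked, in the order asked, and still so for the second after the job is handed in, while the arm keeps its last pose, push and grip.
It also fails if it takes over 43 s, if anything falls off the work surface, if the arm or the gripper's body presses on something with over 40 N, if the wrist force passes 120 N, or if a joint passes its speed limit or range.

## Working session

There is one attempt and no reset: what is moved stays moved. The work goes in short steps, Python scripts to look and compute and a tool call to move; the robot and the scene stay as the last step left them, time stands still between calls to the robot, and variables do not carry over. Pictures are saved under pics/ and viewed, at most 12 in all, crops included, and the job is handed in when it is done.

Besides the shell and the picture viewer there is one more tool, called as a command line: name --argument value ..., lists and objects as JSON in quotes. jog_arm: Moves the arm, as the interface text tells. Its arguments: {"type":"object","properties":{"increments":{"type":"array","items":{"type":"array"}},"grip":{"type":"number"},"force":{"type":"number"}},"required":["increments"]}

```bash
mkdir -p pics; ls
cat > h.py <<'E'
from plant import r
import numpy as np, cv2
from scipy.spatial.transform import Rotation as R
def cam(n):
    i=r.camera_info(n); o=r.get_obs()
    if 'cam_to_world' in i: T=np.array(i['cam_to_world'])
    else:
        q=np.array(o['tcp_rot']); W=np.eye(4); W[:3,:3]=R.from_quat(q[[1,2,3,0]]).as_matrix(); W[:3,3]=o['ee_pos']
        T=W@np.array(i['mount'])
    f=200/np.tan(np.radians(i['vfov'])/2)
    return i,T,f
def px2w(n,uv,z,c=None):
    i,T,f=c or cam(n)
    u=(uv[0]-i['cx'])/f; v=(uv[1]-i['cy'])/f
    d=T[:3,:3]@np.array([u,-v,-1]); o=T[:3,3]
    return o+d*(z-o[2])/d[2]
def w2px(n,p,c=None):
    i,T,f=c or cam(n)
    q=T[:3,:3].T@(np.array(p)-T[:3,3])
    return np.array([i['cx']+f*q[0]/-q[2], i['cy']-f*q[1]/-q[2]])
def save(img,name): cv2.imwrite('pics/'+name,cv2.cvtColor(img,cv2.COLOR_RGB2BGR))
E
python3 - <<'E'
from h import *
for n in ('top','side','wrist'):
    print(n,r.camera_info(n))
print(r.get_obs())
a=r.read_camera('top');save(a,'top.png')
for l in ('knob','spindle_tip','dial1_top','hob'):
    for d in r.landmark_of(l,'top'): print(l,d,px2w('top',d['centre'],{'knob':0,'spindle_tip':.03,'dial1_top':.052,'hob':0}[l]))
save(r.read_camera('wrist'),'wrist.png')
E
```

```text
pics
top {'vfov': 53.27974332598981, 'cx': 313.76734284778536, 'cy': 200.41565385798205, 'cam_to_world': array([[ 0.01432768,  0.99130833, -0.13077655,  0.42339436],
       [-0.99984896,  0.01549068,  0.00788004,  0.12161182],
       [ 0.00983736,  0.13064389,  0.99138055,  1.14031896],
       [ 0.        ,  0.        ,  0.        ,  1.        ]])}
side {'vfov': 54.63074311925767, 'cx': 316.0405784265953, 'cy': 194.9932078611995, 'cam_to_world': array([[-0.8715296 ,  0.35178398, -0.34159068,  0.11974978],
       [-0.49029478, -0.61543589,  0.61713021,  0.90261301],
       [ 0.00686935,  0.70532737,  0.70884844,  0.92957109],
       [ 0.        ,  0.        ,  0.        ,  1.        ]])}
wrist {'vfov': 68.2186084637509, 'cx': 322.9243873676089, 'cy': 194.81333737559143, 'mount': array([[-4.70176875e-05,  9.70732255e-01,  2.40164292e-01,
         6.87794529e-02],
       [ 9.99999413e-01, -2.14441420e-04,  1.06253457e-03,
         5.57288740e-04],
       [ 1.08293775e-03,  2.40164201e-01, -9.70731674e-01,
        -1.78345643e-01],
       [ 0.00000000e+00,  0.00000000e+00,  0.00000000e+0
[... 735 characters left out ...]
{'centre': [249.8, 250.4], 'confidence': 0.74} [0.42813756 0.29174887 0.        ]
knob {'centre': [217.0, 201.3], 'confidence': 0.73} [0.56690131 0.39091055 0.        ]
knob {'centre': [251.2, 130.4], 'confidence': 0.68} [0.77914846 0.30000565 0.        ]
knob {'centre': [253.7, 213.2], 'confidence': 0.62} [0.53413952 0.28431262 0.        ]
knob {'centre': [221.4, 224.9], 'confidence': 0.53} [0.49918943 0.37525541 0.        ]
knob {'centre': [208.8, 168.3], 'confidence': 0.15} [0.66324613 0.41914691 0.        ]
dial1_top {'centre': [397.4, 236.3], 'confidence': 0.51} [ 0.47183812 -0.11648185  0.052     ]
hob {'centre': [381.5, 168.6], 'confidence': 0.66} [ 0.67062389 -0.08391564  0.        ]
```

View pics/top.png

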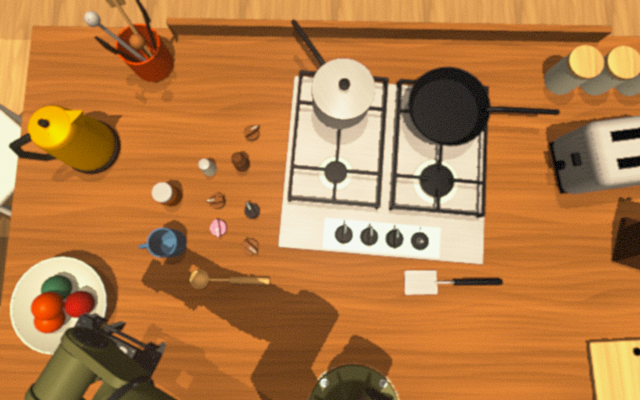

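View pics/wrist.png

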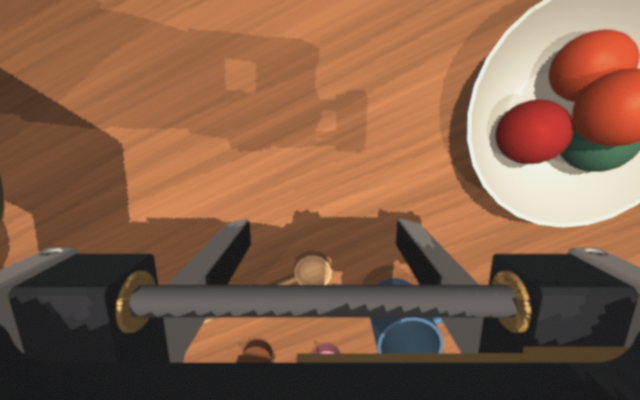

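The top view shows several knob-like things: black knob (251,210), browns at (216,200), (251,246) and (252,131), pink at (219,228), and the dark pepper mill at (240,160). The hob row is at cols 344–419, and the rightmost place (419,240) looks bare. The wrist view shows mostly worktop and the fruit bowl. I'll check the choice in a close crop.

Run:
```python
from h import *
a=cv2.cvtColor(cv2.imread('pics/top.png'),cv2.COLOR_BGR2RGB)
A=cv2.resize(a[185:265,195:275],(400,400),interpolation=cv2.INTER_CUBIC)
B=cv2.resize(a[205:265,330:440],(400,218),interpolation=cv2.INTER_CUBIC)
s=r.read_camera('side'); save(s,'side.png')
C=np.zeros((400,800,3),np.uint8);C[:,:400]=A;C[:218,400:]=B
save(C,'crop.png')
c=cam('top')
for p in [(344,234),(369,236),(394,239)]: print(px2w('top',p,.052,c))
print(px2w('top',(420,241),.03,c), px2w('top',(251,210),.036,c))
for l in ('knob_socket','spindle_tip'):
    for d in r.landmark_of(l,'side'): print(l,d,px2w('side',d['centre'],{'knob_socket':.014,'spindle_tip':.03}[l]))
```

```text
[0.47593931 0.02925395 0.052     ]
[ 0.47151055 -0.03894446  0.052     ]
[ 0.4643674  -0.10710503  0.052     ]
[ 0.46072038 -0.18405823  0.03      ] [0.53946248 0.28697619 0.036     ]
knob_socket {'centre': [322.2, 244.4], 'confidence': 0.79} [0.44397003 0.27627605 0.014     ]
knob_socket {'centre': [264.1, 258.0], 'confidence': 0.75} [0.56530458 0.40156151 0.014     ]
knob_socket {'centre': [291.6, 234.4], 'confidence': 0.7} [0.54268429 0.28889116 0.014     ]
knob_socket {'centre': [222.9, 210.6], 'confidence': 0.66} [0.78516874 0.31480816 0.014     ]
knob_socket {'centre': [290.1, 266.2], 'confidence': 0.55} [0.48563251 0.38850357 0.014     ]
```

View pics/crop.png

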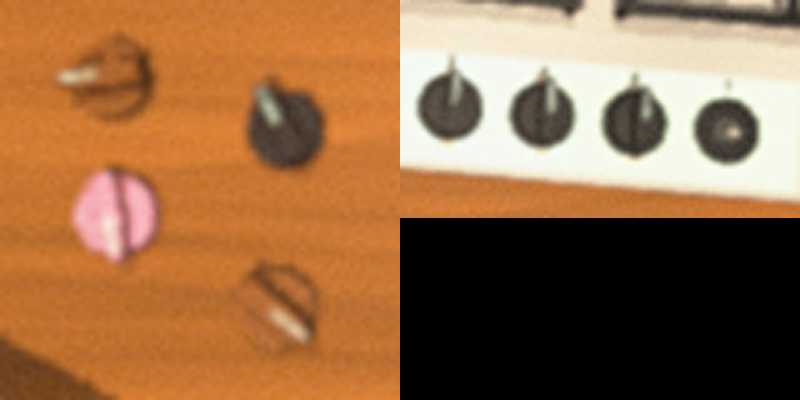

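View pics/side.png

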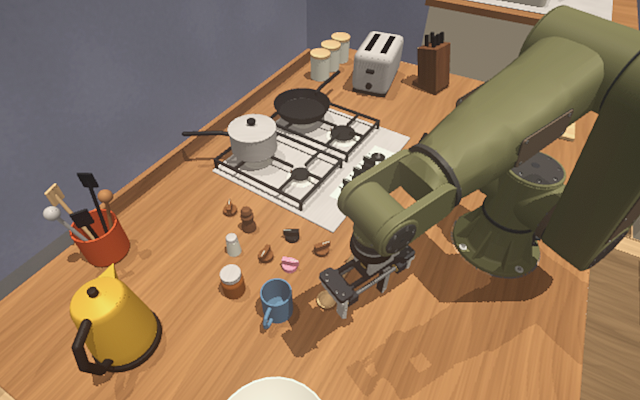

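The crop confirms that the knob at (251,210) is black, with its nose up-left at about 28° from world x. The bare spindle is the rightmost, at (420,241), and the hob is turned about -0.07 rad. The side view agrees: black knob at (291,234), browns and pink around it. Next I hover above the knob.

jog_arm --increments '[[[-0.03,-0.005,0],-0.08],[[-0.08,-0.013,0.0],-0.2],[[-0.13,-0.021,0.005],-0.33],[[-0.18,-0.03,0.01],-0.46],[[-0.23,-0.038,0.015],-0.59],[[-0.28,-0.046,0.02],-0.72],[[-0.33,-0.054,0.03],-0.84],[[-0.36,-0.06,0.035],-0.92],[[-0.368,-0.06,0.035],-0.92],[[-0.368,-0.06,0.035],-0.92]]' --grip 0

```text
time_s: 1.7
ee_pos: [0.5409, 0.2881, 0.1705]
tcp_rot: [-0.0, -0.238, 0.971, 0.0]
ft_force: [0.7, 0.1, 0.2]
width: 1.001
grip_force: 0.0
```

Run:
```python
from h import *
o=r.get_obs();print(o['time_s'],o['ee_pos'],o['tcp_rot'],o['qpos'])
c=cam('wrist')
a=r.read_camera('wrist');save(a,'w1.png')
for l,z in (('knob',0),('knob_socket',.014)):
    for d in r.landmark_of(l,'wrist'): print(l,d,px2w('wrist',d['centre'],z,c))
for d in r.masks_of('knob','wrist'): print(d['rect'],d['confidence'])
```

```text
1.7 [0.54087593 0.28806053 0.17052731] [-3.56780152e-06 -2.37963950e-01  9.71273985e-01  6.26290965e-05] [ 4.29555538e-01  4.67792255e-01  1.37272727e+00  1.29029206e-04
  1.30105657e+00 -1.62181326e+00]
knob {'centre': [325.5, 180.4], 'confidence': 0.94} [0.53923049 0.29029136 0.        ]
knob {'centre': [384.7, 236.5], 'confidence': 0.93} [0.56847626 0.38985152 0.        ]
knob {'centre': [367.8, 102.0], 'confidence': 0.75} [0.43734189 0.29083514 0.        ]
knob {'centre': [255.4, 330.2], 'confidence': 0.63} [7.68973322e-01 3.02074548e-01 5.55111512e-17]
knob {'centre': [412.4, 177.2], 'confidence': 0.62} [0.48760439 0.38086126 0.        ]
knob_socket {'centre': [384.8, 243.3], 'confidence': 0.93} [0.57250142 0.3890718  0.014     ]
knob_socket {'centre': [368.6, 101.7], 'confidence': 0.9} [0.43838835 0.29006246 0.014     ]
knob_socket {'centre': [323.4, 181.4], 'confidence': 0.79} [0.53902177 0.28732021 0.014     ]
knob_socket {'centre': [415.7, 182.4], 'confidence': 0.76} [0.49074672 0.38245365 0.014     ]
knob_socket {'centre': [251.0, 340.3], 'confidence': 0.6} [0.77431189 0.30149916 0.014     ]
[225.6, 318.8, 271.1, 354.4] 0.81
[350.4, 75.6, 390.9, 119.9] 0.78
[392.8, 156.5, 434.2, 203.8] 0.64
[308.9, 165.6, 345.8, 212.9] 0.63
[368.2, 220.1, 398.0, 257.6] 0.6
```

View pics/w1.png

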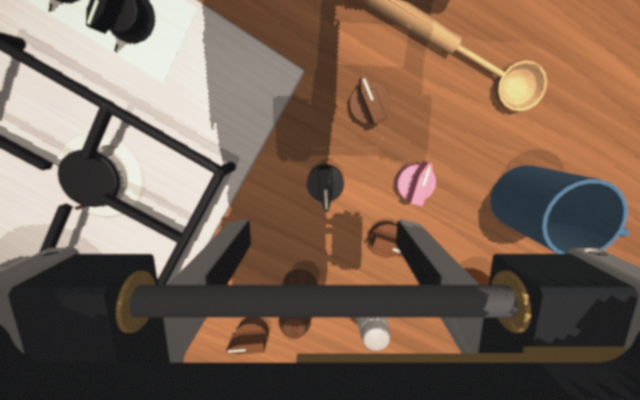

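The wrist view shows the black knob centred at (324,183), its white line running down to about (326,208), with browns and pink clear of the fingers. Next I measure it precisely.

```bash
cat >> h.py <<'E'
def tool_axes():
    q=np.array(r.get_obs()['tcp_rot']); return R.from_quat(q[[1,2,3,0]]).as_matrix()
def line(img,box,z,c,thr=150):
    l,t,rr,b=box; g=img[t:b,l:rr].min(2)
    n,lab,st,ce=cv2.connectedComponentsWithStats((g>thr).astype(np.uint8))
    k=1+np.argmax(st[1:,4]); ys,xs=np.nonzero(lab==k); w=g[ys,xs].astype(float)
    P=np.array([px2w('wrist',(x+l,y+t),z,c)[:2] for x,y in zip(xs,ys)])
    m=P.mean(0); u,s,v=np.linalg.svd(P-m); t_=(P-m)@v[0]
    return m,v[0],m+v[0]*t_.min(),m+v[0]*t_.max(),len(xs)
E
python3 - <<'E'
from h import *
c=cam('wrist'); a=cv2.cvtColor(cv2.imread('pics/w1.png'),cv2.COLOR_BGR2RGB)
print(line(a,(305,160,347,214),.036,c))
print(tool_axes())
A=cv2.resize(a[150:225,275:375],(800,600),interpolation=cv2.INTER_CUBIC);save(A,'w1c.png')
E
```

```text
Traceback (most recent call last):
  File "h.py", line 27, in line
    k=1+np.argmax(st[1:,4]); ys,xs=np.nonzero(lab==k); w=g[ys,xs].astype(float)
        ~~~~~~~~~^^^^^^^^^^
ValueError: attempt to get argmax of an empty sequence
```

Run:
```python
from h import *
c=cam('wrist'); a=cv2.cvtColor(cv2.imread('pics/w1.png'),cv2.COLOR_BGR2RGB)
print(a[185:212,318:334].min(2))
for t in (70,85,100):
  try: print(t,line(a,(305,160,347,214),.036,c,t))
  except Exception as e: print(t,'none')
print(tool_axes())
A=cv2.resize(a[150:225,275:375],(800,600),interpolation=cv2.INTER_CUBIC);save(A,'w1c.png')
```

```text
[[ 41  40  42  40  44  41  42  41  41  38  39  41  41  43  44  50]
 [ 39  38  39  41  41  42  41  40  39  42  39  41  43  42  43  49]
 [ 38  38  39  41  40  42  41  40  42  39  39  41  39  39  41  51]
 [ 38  38  39  42  42  43  48  49  44  42  41  37  36  38  42  49]
 [ 37  37  39  41  42  50  62  69  65  52  42  39  38  38  44  50]
 [ 41  38  38  41  43  57  81  96  89  66  47  41  37  38  41  50]
 [ 37  39  39  42  45  63  92 111 103  76  52  42  38  36  43  51]
 [ 39  34  39  40  46  62  94 114 107  79  54  41  37  38  41  51]
 [ 39  38  37  42  45  63  93 114 109  82  53  40  36  40  46  53]
 [ 41  37  40  41  44  61  92 114 110  85  54  40  36  41  47  54]
 [ 39  37  38  40  44  59  88 112 110  86  56  42  37  41  45  54]
 [ 39  38  38  40  43  56  87 112 112  87  56  41  38  41  49  53]
 [ 40  39  38  38  42  54  83 110 112  88  56  38  38  41  49  53]
 [ 39  40  35  37  39  52  82 111 114  91  59  41  38  43  47  54]
 [ 38  39  38  37  40  50  80 110 117  95  62  43  40  45  51  57]
 [ 42  43  41  40  42  52  81 111 119  98  66  46  47  54  59  63]
 [ 44  44  43  43  44  50  7
[... 585 characters left out ...]
 50  51  50  49  51  59  64  63  64  70  77  79  80  80]
 [ 51  47  50  52  49  50  50  51  57  62  68  75  78  80  79  79]]
70 (array([0.53581893, 0.30718035]), array([0.92292008, 0.38499159]), array([0.50413151, 0.2939621 ]), array([0.55984178, 0.31720137]), 442)
85 (array([0.55121733, 0.29734754]), array([0.8556416 , 0.51756879]), array([0.54231104, 0.29196022]), array([0.56077264, 0.30312745]), 59)
100 (array([0.55203534, 0.29784009]), array([0.86399473, 0.50350085]), array([0.54318494, 0.29268244]), array([0.55986872, 0.30240507]), 42)
[[-8.85651333e-01 -4.64350691e-01  3.88623959e-04]
 [-4.64350630e-01  8.85651418e-01  2.40948676e-04]
 [-4.56070045e-04  3.29387356e-05 -9.99999895e-01]]
```

View pics/w1c.png

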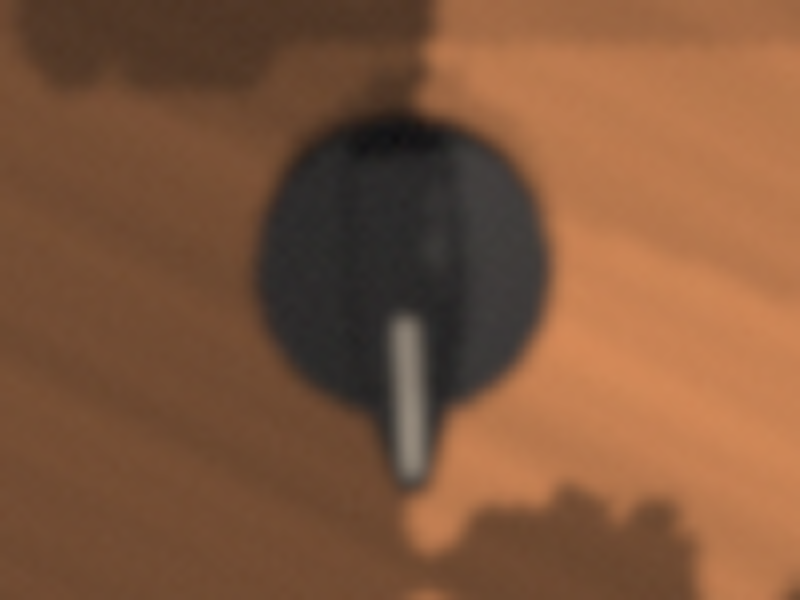

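The crop shows the knob centred near (325,183), with its line pointing about 3° further anticlockwise than the tool's -x. I descend with that correction and grasp.

jog_arm --increments '[[[0.0015,0.0018,0.03],-0.05],[[0.0015,0.0018,0.07],-0.05],[[0.0015,0.0018,0.11],-0.05],[[0.0015,0.0018,0.14],-0.05],[[0.0015,0.0018,0.152],-0.05],[[0.0015,0.0018,0.1525],-0.05],[[0.0015,0.0018,0.1525],-0.05]]' --grip 0

```text
time_s: 2.78
ee_pos: [0.5394, 0.2891, 0.0194]
tcp_rot: [0.001, -0.263, 0.965, 0.0]
ft_force: [1.1, 0.3, 0.1]
width: 1.003
grip_force: 0.0
```

jog_arm --increments '[[[0,0,0],0],[[0,0,0],0],[[0,0,0],0],[[0,0,0],0],[[0,0,0],0],[[0,0,0],0]]' --grip 1 --force 50

```text
time_s: 3.52
ee_pos: [0.5389, 0.2886, 0.0179]
tcp_rot: [-0.0, -0.263, 0.965, -0.0]
ft_force: [0.4, 0.0, -0.1]
width: 0.399
grip_force: 0.0
```

jog_arm --increments '[[[0,0,0],0],[[0,0,0],0],[[0,0,0],0],[[0,0,0],0],[[0,0,0],0],[[0,0,0],0]]'

```text
time_s: 4.28
ee_pos: [0.5389, 0.2887, 0.018]
tcp_rot: [0.0, -0.263, 0.965, 0.0]
ft_force: [-1.1, 1.7, -0.4]
width: 0.148
grip_force: 50.0
```

Gripped at 14 mm. Lift and carry to the bare spindle.

jog_arm --increments '[[[0,0,-0.04],0],[[0,0,-0.09],0],[[0.015,-0.018,-0.12],0.06],[[0.05,-0.06,-0.12],0.15],[[0.085,-0.102,-0.12],0.24],[[0.12,-0.144,-0.12],0.33],[[0.155,-0.186,-0.12],0.42],[[0.19,-0.228,-0.12],0.5],[[0.225,-0.27,-0.12],0.57],[[0.255,-0.305,-0.12],0.604]]'

```text
time_s: 5.52
ee_pos: [0.4732, -0.1054, 0.138]
tcp_rot: [-0.0, 0.037, 0.999, -0.0]
ft_force: [0.8, 0.0, -2.3]
width: 0.15
grip_force: 50.0
```

Run:
```python
from h import *
print(r.get_obs()['ee_pos'],tool_axes()[:2,:2],r.get_obs()['time_s'])
```

```text
[ 0.47321347 -0.10541429  0.13797054] [[-0.99725972  0.07398004]
 [ 0.07398004  0.99725971]] 5.525
```

jog_arm --increments '[[[0.003,-0.035,0],0],[[0.006,-0.065,0],0],[[0.007,-0.08,0],0],[[0.007,-0.08,0],0],[[0.007,-0.08,0],0]]'

```text
time_s: 6.15
ee_pos: [0.4613, -0.182, 0.1379]
tcp_rot: [-0.0, 0.036, 0.999, 0.0]
ft_force: [0.0, 0.3, -2.3]
width: 0.147
grip_force: 50.0
```

Run:
```python
from h import *
o=r.get_obs();print(o['ee_pos'],o['tcp_rot'],o['time_s'])
c=cam('wrist'); a=r.read_camera('wrist');save(a,'w2.png')
for l,z in (('spindle_tip',.03),('dial1_top',.052),('knob_socket',.133),('knob',.12)):
    for d in r.landmark_of(l,'wrist'): print(l,d,px2w('wrist',d['centre'],z,c))
for z in (.03,.016): print(w2px('wrist',[*o['ee_pos'][:2],z],c))
```

```text
[ 0.46132576 -0.18198982  0.137883  ] [-7.64051723e-05  3.55592549e-02  9.99367561e-01  1.07629213e-04] 6.15
spindle_tip {'centre': [320.1, 191.0], 'confidence': 0.45} [ 0.4592835 -0.1846282  0.03     ]
dial1_top {'centre': [395.7, 202.7], 'confidence': 0.85} [ 0.47027021 -0.11489688  0.052     ]
dial1_top {'centre': [320.9, 230.7], 'confidence': 0.15} [ 0.49286425 -0.18611401  0.052     ]
knob_socket {'centre': [323.8, 232.1], 'confidence': 0.75} [ 0.46334416 -0.18143235  0.133     ]
knob {'centre': [326.4, 226.7], 'confidence': 0.79} [ 0.46444192 -0.1796505   0.12      ]
[322.89023242 192.80770908]
[322.90319943 189.67914516]
```

View pics/w2.png

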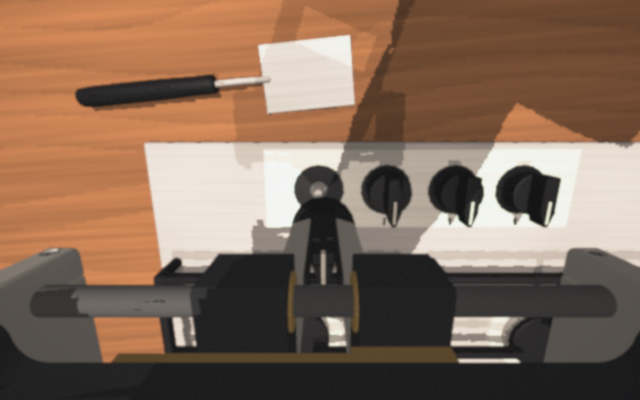

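The wrist view shows the bare spindle at (319,190), just above the held knob's skirt (323,200–225) in the picture. Fitted dials are at (386,190), (456,192) and (527,192), and the hob's front edge is level at row ~143. I take a close crop and edge fits.

Run:
```python
from h import *
c=cam('wrist'); a=cv2.cvtColor(cv2.imread('pics/w2.png'),cv2.COLOR_BGR2RGB)
A=cv2.resize(a[160:235,275:375],(800,600),interpolation=cv2.INTER_CUBIC);save(A,'w2c.png')
g=a.astype(float).min(2)
pts=[]
for u in list(range(170,232,4))+list(range(410,500,4))+list(range(590,636,4)):
    d=np.diff(cv2.GaussianBlur(g[130:156,u-1:u+2],(3,3),0).mean(1)); k=np.argmax(d)
    if d[k]>15 and 0<k<len(d)-1:
        s=(d[k-1]-d[k+1])/(2*(d[k-1]-2*d[k]+d[k+1])); pts.append((u,130.5+k+s))
pts=np.array(pts); P=np.array([px2w('wrist',p,.008,c)[:2] for p in pts])
f=np.polyfit(P[:,1],P[:,0],1); res=P[:,0]-np.polyval(f,P[:,1]); m=abs(res)<.002
f=np.polyfit(P[m,1],P[m,0],1); print(len(P),m.sum(),'slope',f,np.std(res[m]))
X=f[0]; Z=tool_axes(); print('hob x angle',np.arctan2(-X,1),'tool -x angle',np.arctan2(-Z[1,0],-Z[0,0]))
print(np.polyval(f,-.183)) # x of edge at spindle y
```

```text
51 47 slope [0.07124563 0.42568598] 0.0005641986880773117
hob x angle -0.0711254500338368 tool -x angle -0.07097458064806311
0.4126480317821133
```

View pics/w2c.png

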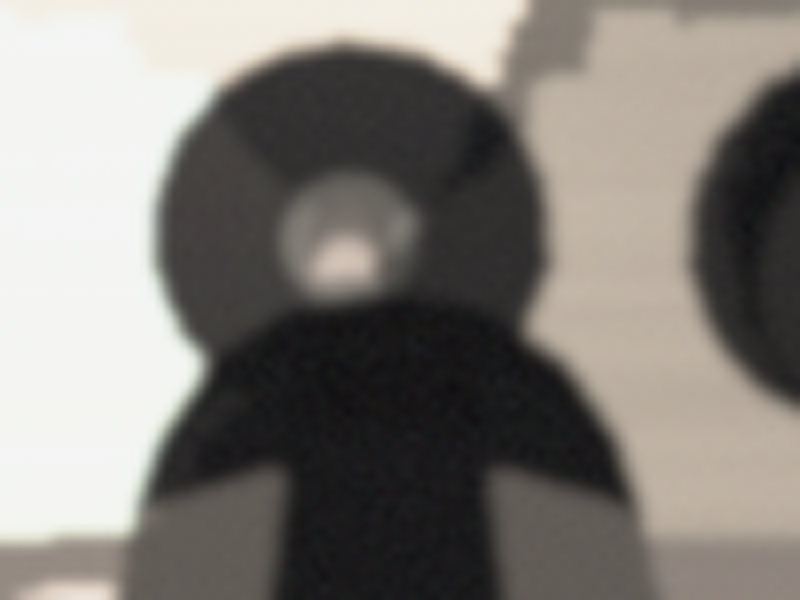

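The tool angle matches the hob to within 0.001 rad. In the crop the spindle's shaft centre is at about col 317.8 against 322.8 for the knob's centre line, so it is about 5 mm to tool -y. I take a lower, offset look to shrink the parallax error.

jog_arm --increments '[[[-0.02,-0.003,0.01],0],[[-0.035,-0.0045,0.035],0],[[-0.035,-0.0045,0.06],0],[[-0.035,-0.0045,0.06],0],[[-0.035,-0.0045,0.06],0]]'

```text
time_s: 7.02
ee_pos: [0.4962, -0.1899, 0.079]
tcp_rot: [0.001, 0.036, 0.999, -0.0]
ft_force: [-0.2, 1.2, -2.0]
width: 0.143
grip_force: 50.0
```

Run:
```python
from h import *
o=r.get_obs();print(o['ee_pos'],o['tcp_rot'],o['time_s'])
c=cam('wrist'); a=r.read_camera('wrist');save(a,'w3.png')
for l,z in (('spindle_tip',.03),('knob_socket',.074)):
    for d in r.landmark_of(l,'wrist'): print(l,d,px2w('wrist',d['centre'],z,c))
Z=tool_axes()
s=np.array([.461,-.1865,.03]);u=w2px('wrist',s,c);print(u)
l,t=int(u[0])-50,int(u[1])-25
print(l,t)
A=cv2.resize(a[t:t+75,l:l+100],(800,600),interpolation=cv2.INTER_CUBIC);save(A,'w3c.png')
```

```text
[ 0.49615171 -0.18991439  0.0789876 ] [ 5.23024238e-04  3.58144497e-02  9.99358293e-01 -2.30293238e-04] 7.025
spindle_tip {'centre': [327.0, 168.4], 'confidence': 0.65} [ 0.46293469 -0.18430488  0.03      ]
knob_socket {'centre': [320.6, 230.0], 'confidence': 0.77} [ 0.49659804 -0.19136191  0.074     ]
[324.00075777 166.12812528]
274 141
```

View pics/w3c.png

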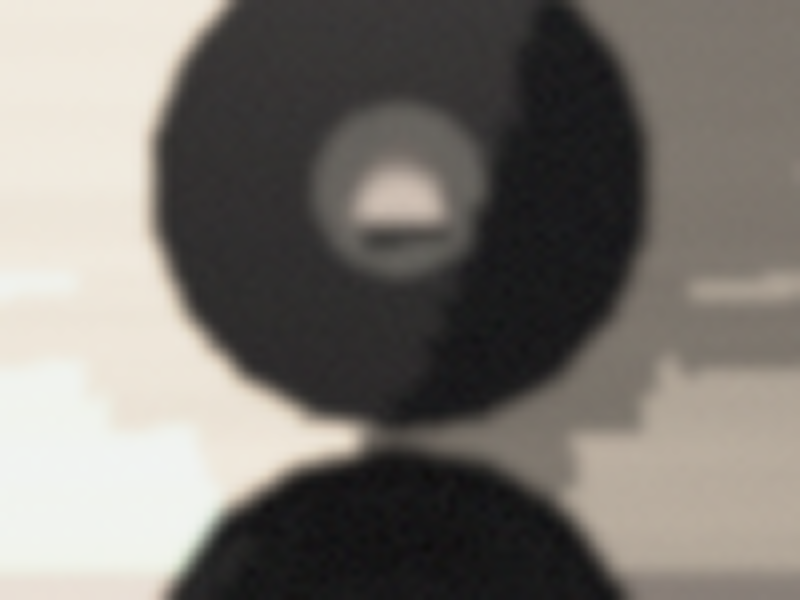

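The crop shows the D-shaped spindle top clearly: flat at row ~223, cols 352–450. That puts the axis at about pixel (323.6,167.2), with the knob's skirt apex at (323.5,196.8). Next I compute the relative offset from this one image.

```bash
cat > fit.py <<'E'
from h import *
from scipy.optimize import least_squares
i=r.camera_info('wrist'); T=np.array(i['mount']); f=200/np.tan(np.radians(i['vfov'])/2); c=(i,T,f)
a=cv2.cvtColor(cv2.imread('pics/w3.png'),cv2.COLOR_BGR2RGB)
# frame = tool coordinates (z down from the TCP)
zt=.0790-.030
sp=px2w('wrist',(323.6,167.2),zt,c); print('spindle in tool frame',sp)
def proj(P): return np.array([w2px('wrist',p,c) for p in P])
for zb in (.018,.002):
    th=np.linspace(0,2*np.pi,73)
    q=proj([(.022*np.cos(t),.022*np.sin(t),zb) for t in th]); print(zb,'apex',q[0],'cols',q[:,0].min(),q[:,0].max(),'mid row',q[q[:,0].argmax(),1])
g=a.astype(int).max(2)
for v in range(196,232,4):
    row=g[v]; k=323; l=k
    while row[l]<75 and l>250:l-=1
    rr=k
    while row[rr]<75 and rr<400:rr+=1
    print(v,l,rr,(l+rr)/2, row[285:362:6])
E
python3 fit.py
```

```text
spindle in tool frame [0.0345154  0.00060056 0.049     ]
0.018 apex [322.7644533  192.14963622] cols 291.3999491043469 354.1468635057584 mid row 222.6854737578555
0.002 apex [322.72413953 198.00974945] cols 288.81745549089163 356.6530120089276 mid row 230.86156881804246
196 322 324 323.0 [243 243 242 238 238 229  86  96 119 126 153 181 185]
200 310 338 324.0 [243 244 243 238 129  30  22  16  27 105 140 185 183]
204 304 343 323.5 [243 244 243 122  24  19  23  23  26  24 142 183 184]
208 300 347 323.5 [243 244 236  32  24  19  18  19  21  29  32 180 183]
212 297 350 323.5 [236 236 101  33  27  23  19  22  22  24  26 136 157]
216 295 352 323.5 [233 232  40  24  26  27  27  26  28  26  23  47 135]
220 309 337 323.0 [233 222  42  71  82  28  25  26  25  88  55  28 135]
224 309 337 323.0 [233 187  93  94  75  23  24  26  25  93  93  90 134]
228 308 338 323.0 [232 147  94  93  69  25  27  24  27  93  93  93 131]
```

```bash
cat >> fit.py <<'E'
print('----')
def sil(p,zb,Rr):
    P=[]
    th=np.linspace(-1.45,1.45,200)
    return proj([(p[0]+Rr*np.cos(t),p[1]+Rr*np.sin(t),zb) for t in th])
pts=[]
for v in range(200,219):
    row=g[v].astype(float)
    for s in (-1,1):
        k=323
        while row[k]<70: k+=s
        bg=np.median(row[k+s*3:k+s*8:s]); h=(bg+25)/2; k=323
        while row[k]<h: k+=s
        pts.append((k-s*(row[k]-h)/(row[k]-row[k-s]),v))
pts=np.array(pts)
def res(p):
    q=sil(p,.018,p[2]); d=np.hypot(*(pts[:,None]-q[None]).transpose(2,0,1)); j=d.argmin(1)
    cen=proj([(p[0],p[1],.018)])[0]
    return np.linalg.norm(pts-cen,axis=1)-np.linalg.norm(q[j]-cen,axis=1)
s=least_squares(res,[0,0,.022]);print(s.x,np.sqrt(np.mean(s.fun**2)))
s=least_squares(lambda p:res([p[0],p[1],.022]),[0,0]);print(s.x,np.sqrt(np.mean(s.fun**2)))
for v in range(218,292,3): print(v,a[v,316:332].min(1) if 0 else a[v,314:334].min(-1))
E
python3 fit.py | sed -n '/----/,$p'
python3 - <<'E'
from h import *
i=r.camera_info('wrist'); T=np.array(i['mount']); f=200/np.tan(np.radians(i['vfov'])/2); c=(i,T,f)
print([w2px('wrist',(x,0,-.018),c) for x in (0,-.006,-.026)])
# w1 line ends in tool frame, tool z of .036 plane = .1705-.036
for p in ((325,189.5),(325.9,209)): print(px2w('wrist',p,.1345,c))
E
```

```text
----
[-0.00263317  0.00026187  0.02141198] 0.2506609407447707
[-0.00352775  0.00026123] 0.34575605764583406
218 [24 26 26 24 24 20 22 23 26 26 25 21 24 22 23 27 22 23 21 19]
221 [24 24 25 23 23 21 25 23 22 23 23 22 21 26 26 16 23 24 24 24]
224 [25 21 27 24 22 23 25 22 21 24 24 22 22 24 23 24 24 20 19 23]
227 [20 21 20 23 25 22 24 22 27 25 22 26 23 24 23 21 25 23 25 23]
230 [23 25 23 24 22 22 24 22 25 27 24 25 25 26 24 22 27 23 22 26]
233 [25 23 24 24 21 24 25 24 22 23 26 24 25 22 24 24 24 24 23 20]
236 [24 24 22 24 20 25 25 21 23 21 25 22 23 21 22 23 24 25 24 24]
239 [28 22 21 19 24 21 23 24 24 20 21 22 20 22 21 26 22 23 22 23]
242 [23 22 22 24 19 25 23 22 23 23 18 20 21 23 23 23 22 22 21 24]
245 [23 24 21 27 21 25 21 24 23 23 23 23 22 21 20 24 24 19 22 21]
248 [22 23 23 24 22 19 26 26 30 29 29 25 24 20 23 24 23 24 21 23]
251 [23 21 24 23 22 30 52 77 92 94 83 62 42 30 27 29 27 23 22 20]
254 [ 36  35  36  34  35  43  74 109 132 136 121  93  59  40  37  35  35  31
  27  25]
257 [ 37  36  34  36  37  43  75 113 136 140 124  94  60  40  35  37  36  35
  35  30]
260 [ 36  36  36  35  37  
[... 355 characters left out ...]
111 135 137 123  93  58  40  37  36  38  35
  29  23]
275 [ 29  34  34  34  34  44  72 110 132 137 123  94  57  40  37  34  32  31
  27  27]
278 [ 31  33  32  34  33  41  64  99 127 133 122  94  58  37  34  35  32  31
  32  33]
281 [ 29  28  31  33  36  40  62  98 124 134 122  92  56  37  31  32  29  29
  26  29]
284 [58 59 58 57 53 48 54 72 90 96 87 70 50 47 52 58 60 60 59 59]
287 [45 45 47 43 45 46 46 47 45 45 46 45 45 47 49 44 44 48 47 47]
290 [48 49 48 48 49 48 49 47 47 50 47 46 49 50 49 50 47 47 49 50]
[array([322.67288271, 243.14277446]), array([322.67542354, 252.65285032]), array([322.68359693, 283.24504305])]
[-0.00270209  0.0022393   0.1345    ]
[-0.02478575  0.00326944  0.1345    ]
```

Run:
```python
from h import *
i=r.camera_info('wrist'); T=np.array(i['mount']); f=200/np.tan(np.radians(i['vfov'])/2); c=(i,T,f)
for n,sp,zt in (('w2',(317.8,190.5),.1379),('w3',(323.6,167.2),.079)):
    a=cv2.imread(f'pics/{n}.png'); g=a.min(2); s=px2w('wrist',sp,zt-.03,c)
    print(n,'spindle',s)
    for k in (1,2,3):
        u=w2px('wrist',s+[-.013,.072*k,0.03-.052],c); l,t=int(u[0])-14,int(u[1])-22
        sub=g[t:t+44,l:l+28]; bar=None
        # the line: narrow bright ridge flanked by dark
        rows=[]
        for v in range(44):
            x=sub[v].astype(int)
            if t+v>395: break
            best=max(((x[j]-max(x[j-5],x[j+5])),j) for j in range(6,22))
            rows.append((t+v,best[1]+l,best[0],x[best[1]]))
        good=[q for q in rows if q[2]>25]
        if good:
            st,en=good[0],good[-1]
            print(k,u.round(1),st,en,[(px2w('wrist',(q[1],q[0]),zt-.052,c)-s)[:2].round(4) for q in (st,en)])
a=cv2.imread('pics/w3.png'); A=cv2.resize(a[140:260,270:470],(800,480),interpolation=cv2.INTER_CUBIC); cv2.imwrite('pics/w3d.png',A)
```

```text
w2 spindle [ 0.00234039 -0.00508548  0.1079    ]
1 [394.6 209.4] (201, 395, np.int64(33), np.int64(74)) (224, 388, np.int64(31), np.int64(149)) [array([-0.0049,  0.0719]), array([-0.0274,  0.0666])]
2 [471.8 209.4] (201, 473, np.int64(71), np.int64(115)) (219, 469, np.int64(37), np.int64(164)) [array([-0.0049,  0.1441]), array([-0.0224,  0.1425])]
3 [549.1 209.5] (201, 549, np.int64(55), np.int64(100)) (219, 546, np.int64(26), np.int64(190)) [array([-0.0048,  0.2144]), array([-0.0224,  0.2148])]
w3 spindle [0.0345154  0.00060056 0.049     ]
1 [424.6 189.9] (175, 426, np.int64(35), np.int64(59)) (201, 422, np.int64(34), np.int64(82)) [array([-0.0022,  0.0721]), array([-0.0212,  0.0708])]
2 [525.6 189.9] (175, 527, np.int64(48), np.int64(76)) (202, 522, np.int64(35), np.int64(166)) [array([-0.0022,  0.1432]), array([-0.0219,  0.1428])]
3 [626.8 190. ] (174, 629, np.int64(38), np.int64(75)) (207, 630, np.int64(27), np.int64(230)) [array([-0.0015,  0.2147]), array([-0.0256,  0.2215])]
```

View pics/w3d.png

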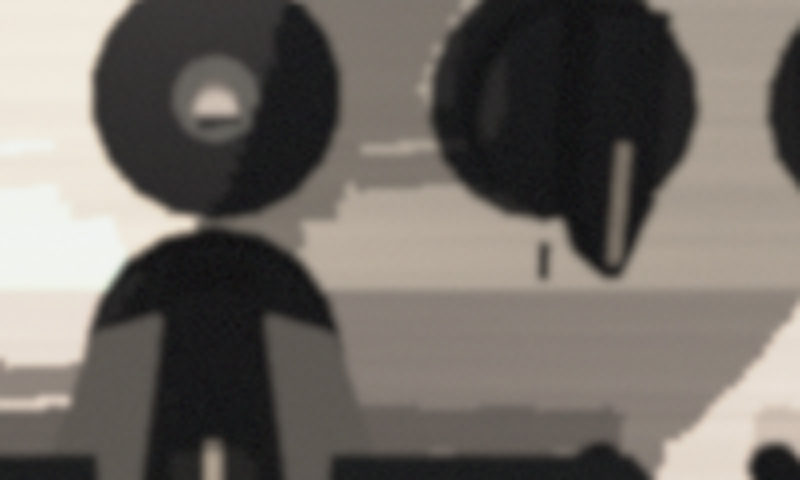

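The crop shows the neighbouring dial's white line starting at (425.5,174.6), which fixes line start ≈ 2 mm from the axis. The held knob's axis is therefore at tool x ≈ -2.9 mm, agreeing with the skirt fit, and the required shift is about +37.4 mm in x.

Run:
```python
from h import *
o=r.get_obs();print(o['time_s'],o['ee_pos'],o['tcp_rot'],o['ft_force'])
s=np.array([.496152,-.189914,.0789876]); Z=tool_axes()
print('target TCP delta in tool axes',(s-o['ee_pos'])@Z+[.0374,.0003,0])
```

```text
7.175 [ 0.49616724 -0.19002919  0.07905828] [ 7.98054949e-04  3.58985081e-02  9.99355061e-01 -3.49378966e-04] [-0.11114234 -0.10086347 -1.87633919]
target TCP delta in tool axes [3.74235838e-02 4.13840974e-04 7.05674613e-05]
```

jog_arm --increments '[[[0.02,0.0002,0],0],[[0.0374,0.0003,0],0],[[0.0374,0.0003,0.01],0],[[0.0374,0.0003,0.02],0],[[0.0374,0.0003,0.027],0],[[0.0374,0.0003,0.027],0],[[0.0374,0.0003,0.027],0]]'

```text
time_s: 8.05
ee_pos: [0.4587, -0.1869, 0.051]
tcp_rot: [0.0, 0.036, 0.999, -0.0]
ft_force: [-1.6, 0.2, -2.3]
width: 0.141
grip_force: 50.0
```

jog_arm --increments '[[[0,0,0.002],0],[[0,0,0.004],0],[[0,0,0.006],0],[[0,0,0.007],0],[[0,0,0.007],0]]'

```text
time_s: 8.68
ee_pos: [0.4589, -0.187, 0.0441]
tcp_rot: [0.001, 0.036, 0.999, -0.0]
ft_force: [5.1, -1.1, -1.6]
width: 0.145
grip_force: 50.0
```

It is engaging (4 mm down, no axial force). The side force of +5 N in x means I should ease about 1 mm towards +x world (tool -x).

jog_arm --increments '[[[-0.0008,-0.0002,0],0],[[-0.0008,-0.0002,0.002],0],[[-0.0008,-0.0002,0.002],0]]'

```text
time_s: 9.05
ee_pos: [0.4592, -0.1871, 0.0417]
tcp_rot: [-0.0, 0.036, 0.999, 0.0]
ft_force: [3.0, -0.3, -2.0]
width: 0.146
grip_force: 50.0
```

jog_arm --increments '[[[-0.0008,0,0.001],0],[[-0.0008,0,0.003],0],[[-0.0008,0,0.005],0],[[-0.0008,0,0.006],0],[[-0.0008,0,0.006],0]]'

```text
time_s: 9.68
ee_pos: [0.46, -0.1871, 0.0358]
tcp_rot: [-0.0, 0.036, 0.999, 0.0]
ft_force: [0.3, -0.3, -1.6]
width: 0.142
grip_force: 50.0
```

Side load is gone and the knob slides freely, with 2 mm left to home. I continue down to feel the spring.

jog_arm --increments '[[[0,0,0.001],0],[[0,0,0.002],0],[[0,0,0.003],0],[[0,0,0.004],0],[[0,0,0.004],0],[[0,0,0.004],0]]'

```text
time_s: 10.42
ee_pos: [0.4602, -0.1872, 0.0322]
tcp_rot: [0.0, 0.036, 0.999, -0.0]
ft_force: [-1.7, 0.8, 5.6]
width: 0.146
grip_force: 50.0
```

Spring is felt (~7.6 N at 1.8 mm in). Press to the stop.

jog_arm --increments '[[[0,0,0.001],0],[[0,0,0.002],0],[[0,0,0.003],0],[[0,0,0.004],0],[[0,0,0.0045],0],[[0,0,0.0045],0],[[0,0,0.0045],0]]'

```text
time_s: 11.3
ee_pos: [0.4604, -0.1873, 0.0284]
tcp_rot: [0.0, 0.036, 0.999, -0.0]
ft_force: [-4.8, 1.9, 15.9]
width: 0.145
grip_force: 50.0
```

jog_arm --increments '[[[0.0006,0.0002,0.0005],0],[[0.0006,0.0002,0.0008],0],[[0.0006,0.0002,0.0008],0],[[0.0006,0.0002,0.0008],0]]'

```text
time_s: 11.8
ee_pos: [0.4603, -0.1873, 0.0282]
tcp_rot: [0.001, 0.036, 0.999, -0.001]
ft_force: [-4.5, 1.6, 20.4]
width: 0.146
grip_force: 50.0
```

Run:
```python
from h import *
o=r.get_obs();print(o['time_s'],o['ee_pos'],o['tcp_rot'],o['ft_force'],o['ft_torque'])
a=r.read_camera('wrist');t=r.read_camera('top')
A=np.zeros((400,800,3),np.uint8);A[:,:]=cv2.resize(a[140:300,240:560],(800,400));save(A,'w4.png')
```

```text
11.8 [ 0.46034839 -0.18733071  0.02818601] [ 1.14283362e-03  3.58620301e-02  9.99355965e-01 -5.13321253e-04] [-4.4905613   1.61702724 20.38403902] [ 0.5302168   0.97974324 -0.0154652 ]
```

View pics/w4.png

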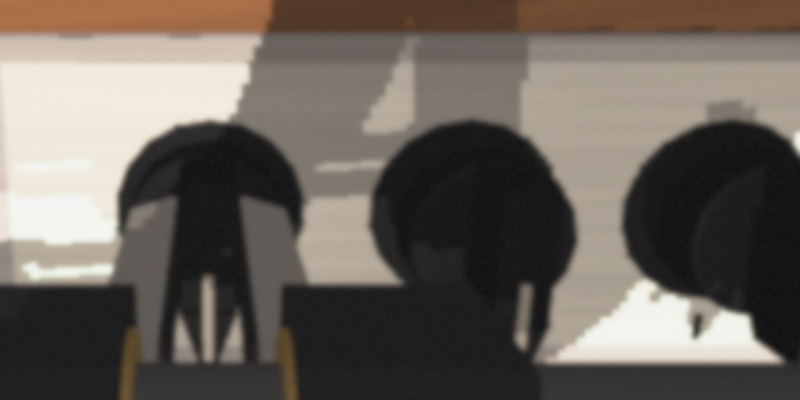

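The picture shows the knob seated at (323,205), its line parallel to the neighbouring dials, which are still at off. The push is 22 N, past the 10 N end of the spring, and the stiff response shows it is at the stop. I hand in now.

```bash
python3 -c "
from plant import r
print(r.hand_in())"
```

```text
the job is handed in; nothing more can be done
None
```

I put the black knob back on its bare spindle with the pointer aligned to the others and pressed it in to the stop. I handed the job in at about 12 s with the knob still held pressed; the hand-in returned no verdict.

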